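Pin the vase clamp and hold the curing wand in the vase's neck

TASK

The white vase in the clamp has a fresh resin lining that is still wet, so nothing may touch the vase. Lock the clamp's closed strap by pushing the long headed pin down through the holes of fork and lug until its head sits fully home, and let go of it; then take the curing wand out of its cradle, lower it upright through the middle of the vase's mouth, without touching the vase, until the ring on its stem is level with the rim, and finish while still holding it there, steady and centred. Leave the short flat-headed pin and everything else on the table where it is.

Things in the scene. Friction and masses are not known exactly. Their poses are not given: they have to be found in the camera images.
- clamp: Fixed vase clamp: wooden base 140 (x) x 240 (y) x 15 mm high, origin at the centre of its underside. In its frame (mm): vase stands at (0,-20); back jaw 16 x 70, up to z 80, at x +54; steel strap along y at x -50, z 50 to 62, from its hinge at (-50,-85) to the fork at (-50,65), where its lug lies between the fork's two plates, all three holes in line and vertical.
- fork_hole (a point): Centre of the fork's hole at the top face of its upper plate, 76 mm above the table, axis vertical. Two aluminium plates 40 x 40 x 12 mm (undersides at 36 and 64 mm) joined by a block 40 x 18 mm at clamp y +94, up to 76 mm. Fork holes 15 mm, lug hole 16 mm diameter, through; 61 mm from here down to the base plate.
- strap (a joint): Angle of the clamp's strap (rad) about its vertical hinge: 0 = closed (as it starts), grows as it swings away from the vase; it stays where it is left.
- pin: Long headed pin, steel, loose, standing head up in one of the pin block's holes. Origin: centre of the head's underside, z up the axis. Head 22 mm diameter, 32 mm tall, best gripped 22 mm above its underside. Shank 10 mm diameter, 50 mm long, its last 9 mm tapering to 4 mm. About 70 g. Seated when the origin is at fork_hole.
- stub: Bystander: a short pin in the block's other hole, shank 10 x 20 mm, flat head 32 mm diameter, 9 mm tall; origin at the head's underside.
- pin_block: Fixed wooden block 130 (x) x 50 (y) x 60 mm high, origin at the centre of its underside; two through holes of 14 mm at x -35 and +35 on its centre line. Either may hold the long pin.
- cradle: Fixed grey cradle block 70 x 70 x 64 mm high with a 14 mm vertical hole through its centre, in which the wand stands; origin at the centre of its underside.
- wand: Curing wand, loose, upright in the cradle, its ring resting on the cradle's top. Origin at the tip (lower end), z up the axis. Steel stem 12 mm diameter from 0 to 90 mm, a ring (flange) 18 mm diameter, 4 mm thick, centred 60 mm above the tip; round handle 24 mm diameter from 90 to 146 mm. About 120 g.
- wand_tip (a point): Lower end of the wand, on its axis.
- wand_ring (a point): Centre of the wand's ring, 60 mm above the tip, on the axis.
- wand_grip (a point): Middle of the wand's handle, 118 mm above the tip, on the axis: good place to grip from above.
- vase: White vase, loose, 500 g, standing in the clamp with about 2 mm play; origin at the centre of its underside, 15 mm above the table. Round, 120 mm tall, body 72 mm diameter; the top 22 mm is a neck of 52 mm outer diameter with a bore of 30 mm opening into a wider inside (inner floor 8 mm above the origin).
- vase_mouth (a point): Centre of the vase's mouth, level with its rim, 135 mm above the table.
- nest (a point): Point of the clamp where the centre of the vase's underside belongs (top of the base plate).
- bottle_a: Bystander: green paint bottle, 40 mm diameter, 110 mm tall; origin under its centre.
- bottle_b: Bystander: brown paint bottle, 40 mm diameter, 110 mm tall; origin under its centre.
- jar: Bystander: glass jar, 60 mm diameter, 70 mm tall; origin under its centre.
- cup: Bystander: white plastic cup, 68 mm diameter at the rim, 85 mm tall; origin under its centre.
- keepsake_box: Bystander: open plywood box 110 x 90 x 45 mm; origin under its centre.
- screwdriver: Bystander: screwdriver 190 mm long lying on the table, along its x.
- brush: Bystander: brush 180 mm long lying on the table, along its x.
Things that resemble listed ones, but are neither listed nor needed, are in the scene too. What is shaped like the vase but green, pink or red is not meant.

How it is judged:
By the outcome, as a careful person would: the job done as asked, in the order asked, and still so for the second after the job is handed in, while the arm keeps its last pose, push and grip.
It also fails if it takes over 64 s, if anything falls off the work surface, if the arm or the gripper's body presses on something with over 40 N, if the wrist force passes 120 N, or if a joint passes its speed limit or range.

ROBOT

A 6-joint arm with a two-finger parallel gripper is mounted at the origin on the work surface. World frame = base frame: x ahead of the robot, y to its left, z up, the work surface at z = 0. Lengths are in m, angles in degrees, forces in N, time in s.
With the tool pointing down it reaches from about 0.35 to 0.875 m from the base axis. Payload 4.2 kg.
Tool frame: the origin (TCP) lies midway between the tips of the shut fingers; the grasp point (between the pads) lies 19 mm behind it (r.pinch_z is the distance from the TCP to the grasp point, in m); z points along the fingers, y is the line along which they close (so a half turn about z gives the same grasp; the last joint's range is limited). The gripper opens to 87 mm and grips with 3 to 60 N. Pads are 19 mm wide; open, the fingers measure 117 mm over their backs; the gripper's body (75 mm by 190 mm) begins 51 mm behind the grasp point.
Start: joints at [-56.459, 22.042, 0.453, 0, -68.411, -14.817], TCP at [0.201, -0.592, 0.223] pointing down, gripper open.
Joint ranges: [-179.83, 179.83], [-69.29, 118.12], [-61.27, 80.66], [-181.25, 117.63], [-171.15, -9.14], [-177.46, 177.46]. Speed limits (degrees/s): [159.86, 159.86, 180, 180, 180, 180].

INTERFACE

Orientations are given as a 3x3 rotation matrix whose columns are the frame's x, y, z axes.
In Python, from station import r, imaging, models gives the robot as it stands. The module is installed in compiled form; this text tells all that it offers.
- The arm moves only by the tool apply_moves, never from a script. Its argument "moves" is a list of rows, each a list of 2 entries, a list of its own where there are three numbers: the shift along the tool's x, y, z in m, then the turn about the tool's z in degrees. A call has 1 to 5 rows; each row shifts and turns the commanded pose from where the row before left it, along the tool's axes as they then stand; what a row does not reach is not made up. A row lasts 1/12 s, in which the tool goes at most 41.7 mm and 7.16 degrees, less where a joint would pass 70% of its speed; a pose out of reach is approached as far as the arm can. A call is refused whole if a number of a shift passes 0.0417 or a number of a turn 7.16, either way. A call with a gripper value outside its range is refused whole. "hand" is the finger opening in m, from 0 to 0.087, set as the call begins (left out, the last holds). The fingers move at their own pace and stop on an object; the grip force is fixed at half the most. Time passes only in rows, so rows that do not move let the fingers close. It gives the time, the measured TCP pose, the force, the opening and the grip force at its end, in the units of the state.
- r.sense(): the state, without advancing time (a new reading comes with each control period).
- imaging.capture(name): name is "side" or "top" or "wrist"; returns a dict with "frame" (480x640x3 uint8, blue, green, red), "intrinsics" (3x3 intrinsics, pixels), "eye" and "orientation" of the camera in the world. Camera axes: x right, y down, z forward; pixel columns grow to the right and rows downward; lengths in m; the calibration is good to about 2 mm. A picture is of the moment at which its call begins. There is no depth.
- r.finish_job(): hands the job in; it is judged then, once.
Trained networks look in a picture, given as the dict that the camera call returned (one of the last four; its "shot" number tells which), for a name from the list of things; names that differ only in an ending like _2 or _b are one class to them, and where a whole thing is asked for, a point or a joint stands for the part that bears it (a point fixed in the world has none). Each returns a list of dicts, best first, with "confidence" (0 to 1); they miss things now and then, are a little off and sometimes report something else, mostly with a low value. They report only what shows in the picture. A call takes as long as a camera call. They do not tell look-alikes from the thing itself.
- models.cut_out(picture, target): "region" (480x640 bool, what is visible of it) and "extent" ([left, top, width, height] as shares, 0 to 1, of the picture: columns of its width, rows of its height, round what is visible of it).
- models.place_of(picture, target): "at" ([column, row] as shares, 0 to 1, of the picture: columns of its width, rows of its height: a listed point, or the origin of a listed thing).
The state is a dict: "time_s": time; "joints": joint angles; "joint_velocities": joint speeds; "effort": joint torques, N m; "tcp_pos": TCP position; "ee_rot": TCP orientation; "wrist_force": force on the tool from outside, world axes, zero at the start; "moment": the same for the moment, N m; "gripper_width": opening from 0.0 (shut) to 1.0 (fully open); "gripper_force": force on a finger pad.
Only numpy, scipy, OpenCV 4.12 (cv2) and the standard library are available. Lean on these libraries where they do the work, as an engineer would, in place of code of your own. Each camera call takes 0.05 s, during which the arm holds its last target. There are 200 camera calls.

## Working session

There is one attempt and no reset: what is moved stays moved. The work goes in short steps, Python scripts to look and compute and a tool call to move; the robot and the scene stay as the last step left them, time stands still between calls to the robot, and variables do not carry over. Pictures are saved under pics/ and viewed, at most 10 in all, crops included, and the job is handed in when it is done.

Besides the shell and the picture viewer there is one more tool, called after "Emit:" as a command line: name --argument value ..., lists and objects as JSON in quotes. apply_moves: Moves the arm, as the interface text tells. Its arguments: {"type":"object","properties":{"moves":{"type":"array"},"hand":{"type":"number"}},"required":["moves"]}

```bash
mkdir -p pics; cat > h.py <<'E'
import numpy as np, cv2
from station import r, imaging, models
def ray(p,at):
    K=np.array(p["intrinsics"]);u=np.array([at[0]*640,at[1]*480,1.0])
    d=np.array(p["orientation"])@np.linalg.solve(K,u);return np.array(p["eye"],float),d/np.linalg.norm(d)
def at_z(p,at,z):
    o,d=ray(p,at);return o+d*(z-o[2])/d[2]
def tri(rs):
    A=np.zeros((3,3));b=np.zeros(3)
    for o,d in rs:
        M=np.eye(3)-np.outer(d,d);A+=M;b+=M@o
    return np.linalg.solve(A,b)
def proj(p,X):
    c=np.array(p["orientation"]).T@(np.array(X)-p["eye"]);q=np.array(p["intrinsics"])@c;return q[:2]/q[2]
E
python3 - <<'E'
from h import *
np.set_printoptions(precision=4,suppress=True)
s=r.sense();print(s["time_s"],s["tcp_pos"],s["ee_rot"],s["gripper_width"],r.pinch_z)
for n in ["top","side"]:
    p=imaging.capture(n);cv2.imwrite(f"pics/{n}0.png",p["frame"])
    print(n,np.array(p["eye"]),np.array(p["orientation"]).tolist(),p["intrinsics"])
    for t,z in [("fork_hole",.076),("pin",.06),("stub",.06),("pin_block",0),("cradle",0),("wand",.006),("wand_grip",.124),("wand_ring",.066),("vase",.015),("vase_mouth",.135),("clamp",0)]:
        print(t,[(round(d["confidence"],2),np.round(np.array(d["at"])*[640,480],1).tolist(),at_z(p,d["at"],z)[:2].round(4).tolist()) for d in models.place_of(p,t)[:4]])
E
```

```text
0.0 [ 0.2005 -0.5913  0.2214] [[-0.9471 -0.3208 -0.0008]
 [-0.3208  0.9471  0.0021]
 [ 0.0001  0.0022 -1.    ]] 0.9998035344201837 0.0187
top [0.4512 0.0013 1.1276] [[-0.002094429260484776, -0.9954833016837539, 0.09491369466460141], [-0.999981429766399, 0.001541740028171971, -0.005896029175126296], [0.0057230663477923945, -0.0949242809111446, -0.9954680443917227]] [[519.503    0.     325.267 ]
 [  0.     519.503  241.6887]
 [  0.       0.       1.    ]]
fork_hole [(0.89, [202.4, 259.5], [0.5157, 0.2438]), (0.43, [246.3, 231.3], [0.573, 0.1558])]
pin []
stub [(0.54, [485.4, 287.1], [0.459, -0.3332])]
pin_block [(0.85, [474.8, 274.6], [0.4865, -0.3299])]
cradle [(0.95, [384.3, 271.6], [0.4934, -0.1334]), (0.32, [144.0, 351.4], [0.3242, 0.3818])]
wand [(0.56, [386.0, 270.7], [0.495, -0.1363])]
wand_grip [(0.5, [390.9, 270.7], [0.4904, -0.1314]), (0.2, [486.2, 292.3], [0.4485, -0.3145])]
wand_ring [(0.7, [388.0, 274.8], [0.4843, -0.1329])]
vase [(0.9, [146.6, 255.7], [0.5278, 0.3774]), (0.72, [245.4, 230.8], [0.5812, 0.1667]), (0.69, [323.0, 263.3], [0.5108, -0.0004]), (0.56, [332.9, 214
[... 848 characters left out ...]
[0.3268, 0.375]), (0.58, [333.5, 241.8], [0.5031, -0.1203])]
wand [(0.68, [295.8, 310.5], [0.5746, 0.1646])]
wand_grip [(0.76, [337.8, 199.5], [0.4956, -0.1225]), (0.21, [234.0, 239.8], [0.7122, 0.0832])]
wand_ring [(0.76, [336.0, 216.6], [0.4988, -0.1391]), (0.74, [323.1, 313.6], [0.5148, 0.2384]), (0.23, [279.5, 197.8], [0.6595, -0.2369])]
vase [(0.77, [309.1, 403.3], [0.5292, 0.399]), (0.75, [329.4, 265.1], [0.5098, 0.0082]), (0.7, [284.0, 261.7], [0.6193, 0.0013]), (0.68, [299.1, 310.1], [0.5668, 0.1731])]
vase_mouth [(0.81, [327.0, 225.8], [0.5169, 0.0293]), (0.73, [293.9, 261.9], [0.575, 0.1721]), (0.59, [309.0, 351.7], [0.5288, 0.4015])]
clamp [(0.79, [295.0, 320.7], [0.574, 0.1891])]
```

View pics/top0.png

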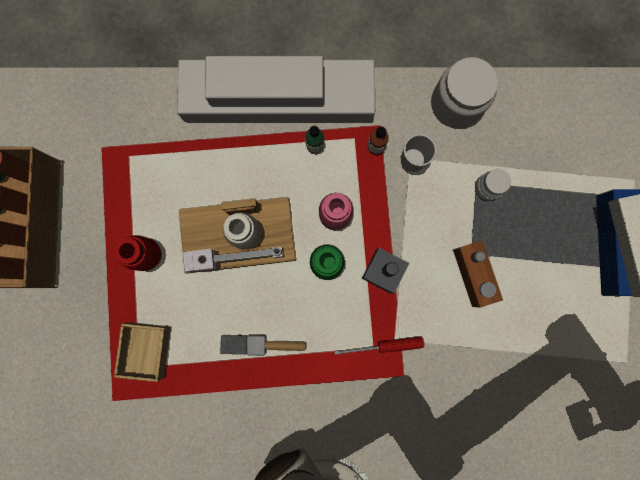

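View pics/side0.png

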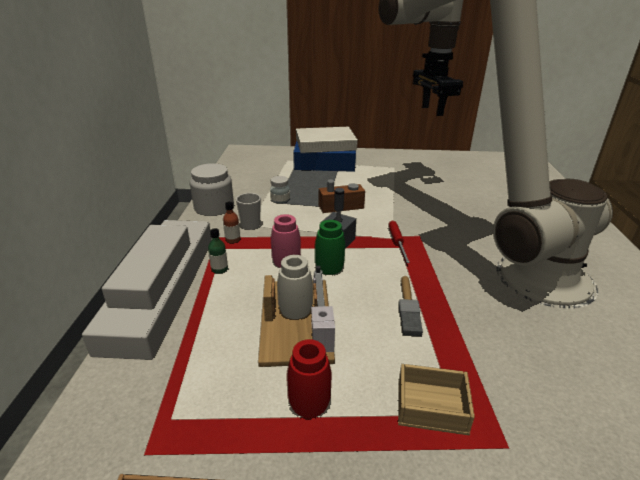

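Top view: the block at (478,274) holds two pins. The head at (479,256) is narrow and tall, the one at (488,290) is wide and flat. The white vase is in the clamp at (240,230), the fork hole at (202,259) and the wand in its cradle at (390,269). The red, pink and green vases are look-alikes. The long pin should be the one at (479,256) in top and (331,186) in side; I'll confirm it in a crop.

```bash
python3 - <<'E'
from h import *
np.set_printoptions(precision=4,suppress=True)
ims=[]
for n,(x,y) in {"top":(478,272),"side":(342,195)}.items():
    p=imaging.capture(n)
    c=cv2.resize(p["frame"][y-32:y+32,x-32:x+32],(390,390),interpolation=cv2.INTER_CUBIC);ims.append(c)
    if n=="top":
        for t,z in [("pin_block",.06),("clamp",.015),("cradle",.064)]:
            m=models.cut_out(p,t)[0]["region"].astype(np.uint8)
            cs=max(cv2.findContours(m,0,2)[0],key=cv2.contourArea)
            b=cv2.boxPoints(cv2.minAreaRect(cs))
            w=np.array([at_z(p,q/[640,480],z)[:2] for q in b])
            e=np.roll(w,-1,0)-w;print(t,w.mean(0),np.linalg.norm(e,axis=1),np.degrees(np.arctan2(e[:,1],e[:,0])))
        print("pin head top",at_z(p,[479/640,256.5/480],.092),"stub",at_z(p,[488/640,290/480],.069))
cv2.imwrite("pics/crop1.png",np.hstack(ims))
w=imaging.capture("wrist")
R=np.array(r.sense()["ee_rot"]);print("cam in tool",R.T@(np.array(w["eye"])-r.sense()["tcp_pos"]),(R.T@np.array(w["orientation"])).tolist(),w["intrinsics"][0][0])
E
```

```text
pin_block [ 0.486  -0.3178] [0.0674 0.1315 0.0666 0.1312] [ -71.4018 -162.8667  108.3469   17.4526]
clamp [0.5758 0.186 ] [0.2427 0.1452 0.2398 0.1447] [ -83.2953 -173.1604   96.5797    7.9933]
cradle [ 0.4943 -0.1282] [0.0746 0.0732 0.0744 0.0727] [ -27.0439 -116.8457  152.6138   63.3047]
pin head top [ 0.5197 -0.3123  0.092 ] stub [ 0.453  -0.3356  0.069 ]
cam in tool [ 0.0674 -0.0001 -0.1619] [[0.0007292254961716445, -0.9690254249854826, -0.2469599035509231], [0.9999992597768885, 0.0009471769540867288, -0.0007637417709366291], [0.0009739999233879831, -0.24695916380552307, 0.9690253983960515]] 392.1964863301299
```

View pics/crop1.png

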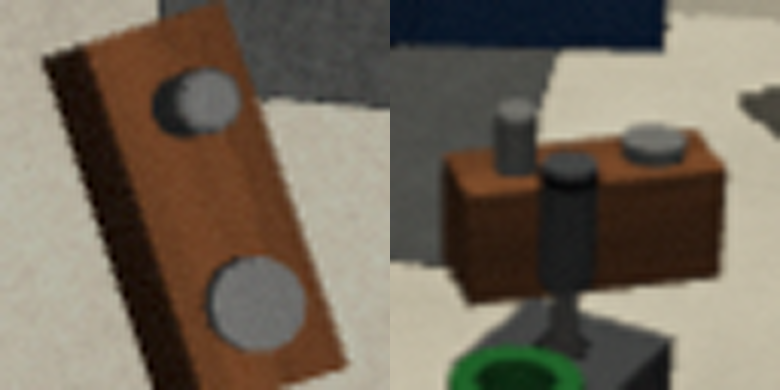

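Confirmed: the tall narrow head at (480,256.6) in top is the long pin; the wide flat head at (488,290) is the stub and stays. The tool's yaw already lines up with the block, so I'm moving over the pin.

Emit:
apply_moves --hand 0.05 --moves '[[[-0.0355, 0.0146, 0], 0], [[-0.0355, 0.0146, 0], 0], [[-0.0355, 0.0146, 0], 0], [[-0.0355, 0.0146, 0], 0], [[-0.0355, 0.0146, 0], 0]]'

```text
time_s: 1.92
tcp_pos: [0.3463, -0.4646, 0.2228]
ee_rot: [[-0.947, -0.321, 0.0], [-0.321, 0.947, -0.0], [-0.0, -0.0, -1.0]]
wrist_force: [0.8, -0.8, 0.2]
gripper_width: 0.709
gripper_force: 0.0
```

Emit:
apply_moves --moves '[[[-0.0355, 0.0146, 0], 0], [[-0.0355, 0.0146, 0], 0], [[-0.0355, 0.0146, 0], 0], [[-0.0355, 0.0146, 0], 0], [[-0.0355, 0.0146, 0], 0]]'

```text
time_s: 2.33
tcp_pos: [0.4912, -0.3382, 0.2229]
ee_rot: [[-0.947, -0.321, 0.0], [-0.321, 0.947, -0.0], [-0.0, -0.0, -1.0]]
wrist_force: [-0.0, -0.2, 0.3]
gripper_width: 0.572
gripper_force: 0.0
```

Emit:
apply_moves --moves '[[[-0.0355, 0.0146, 0], 0], [[0, 0, 0], 0], [[0, 0, 0], 0], [[0, 0, 0], 0]]'

```text
time_s: 2.67
tcp_pos: [0.5188, -0.3143, 0.2224]
ee_rot: [[-0.947, -0.321, -0.001], [-0.321, 0.947, 0.0], [0.001, 0.0, -1.0]]
wrist_force: [-0.2, 0.7, 0.2]
gripper_width: 0.577
gripper_force: 0.0
```

```bash
cat >> h.py <<'E'
np.set_printoptions(precision=4,suppress=True)
def dtool(X):
    s=r.sense();return np.array(s["ee_rot"]).T@(np.array(X)-s["tcp_pos"])
E
python3 - <<'E'
from h import *
p=imaging.capture("wrist");cv2.imwrite("pics/w1.png",p["frame"])
s=r.sense();print(s["time_s"],s["tcp_pos"],s["ee_rot"],s["joints"],s["wrist_force"],s["gripper_width"])
for t,z in [("pin",.06),("stub",.06),("pin_block",0)]:
    print(t,[(round(d["confidence"],2),np.round(np.array(d["at"])*[640,480],1).tolist(),at_z(p,d["at"],z)[:2]) for d in models.place_of(p,t)])
print(proj(p,s["tcp_pos"]))
for d in models.cut_out(p,"pin"): print(d["confidence"],np.array(d["extent"])*[640,480,640,480])
E
```

```text
2.7167 [ 0.5183 -0.3148  0.2225] [[-0.9473 -0.3204 -0.0005]
 [-0.3204  0.9473  0.    ]
 [ 0.0004  0.0002 -1.    ]] [-15.9946  20.25    -2.2812   0.0072 -67.4946 -55.3201] [-0.1114 -1.6858  0.7971] 0.5735114169340433
pin [(0.65, [319.9, 227.0], array([ 0.5206, -0.3129]))]
stub [(0.58, [318.6, 139.0], array([ 0.4529, -0.3371]))]
pin_block [(0.57, [320.8, 177.8], array([ 0.4863, -0.3235])), (0.52, [534.0, 267.8], array([ 0.5024, -0.0863]))]
[318.2812 297.813 ]
0.55 [306.176 214.608  27.2    31.104]
```

View pics/w1.png

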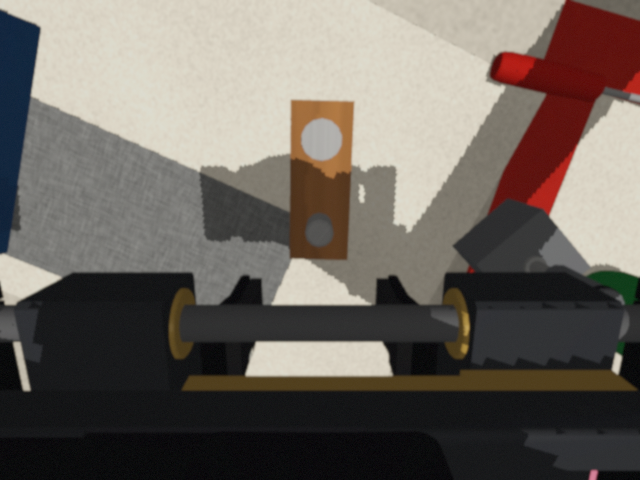

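The wrist view shows the long pin's head at (319,230), the stub at (321,139) and fingers straddling the pin. Descend and grip.

Emit:
apply_moves --moves '[[[-0.002, 0.001, 0.04], 0], [[0, 0, 0.04], 0], [[0, 0, 0.04], 0], [[0, 0, 0.025], 0], [[0, 0, 0.0145], 0]]'

```text
time_s: 3.33
tcp_pos: [0.5176, -0.3128, 0.0595]
ee_rot: [[-0.948, -0.319, -0.006], [-0.319, 0.948, 0.002], [0.005, 0.004, -1.0]]
wrist_force: [-12.6, 14.1, 64.6]
gripper_width: 0.577
gripper_force: 39.0
```

Emit:
apply_moves --hand 0.0 --moves '[[[0, 0, 0], 0], [[0, 0, 0], 0], [[0, 0, 0], 0], [[0, 0, 0], 0], [[0, 0, 0], 0]]'

```text
time_s: 3.75
tcp_pos: [0.5206, -0.3131, 0.0635]
ee_rot: [[-0.947, -0.321, 0.001], [-0.321, 0.947, -0.0], [-0.001, -0.0, -1.0]]
wrist_force: [-0.1, 0.2, 0.1]
gripper_width: 0.281
gripper_force: 0.0
```

Emit:
apply_moves --moves '[[[0, 0, 0], 0], [[0, 0, 0], 0], [[0, 0, 0], 0]]'

```text
time_s: 4.0
tcp_pos: [0.5206, -0.3131, 0.0635]
ee_rot: [[-0.947, -0.321, 0.0], [-0.321, 0.947, -0.0], [-0.0, -0.001, -1.0]]
wrist_force: [-1.0, -0.6, 1.6]
gripper_width: 0.241
gripper_force: 30.0
```

Emit:
apply_moves --moves '[[[0, 0, -0.02], 0], [[0, 0, -0.04], 0], [[0, 0, -0.0417], 0], [[0, 0, -0.0417], 0], [[0, 0, -0.04], 0]]'

```text
time_s: 4.42
tcp_pos: [0.5201, -0.3126, 0.2485]
ee_rot: [[-0.947, -0.321, 0.0], [-0.321, 0.947, 0.0], [-0.0, 0.0, -1.0]]
wrist_force: [1.6, -0.3, -1.8]
gripper_width: 0.244
gripper_force: 30.0
```

Emit:
apply_moves --moves '[[[-0.0109, 0.0331, -0.004], 0], [[-0.0109, 0.0331, 0], 0], [[-0.0109, 0.0331, 0], 0], [[-0.0109, 0.0331, 0], 0], [[-0.0109, 0.0331, 0], 0]]'

```text
time_s: 4.83
tcp_pos: [0.5184, -0.137, 0.2503]
ee_rot: [[-0.947, -0.321, -0.0], [-0.321, 0.947, 0.001], [-0.0, 0.0, -1.0]]
wrist_force: [1.4, 0.7, -0.3]
gripper_width: 0.238
gripper_force: 30.0
```

Emit:
apply_moves --moves '[[[-0.0109, 0.0331, 0], 0], [[-0.0109, 0.0331, 0], 0], [[-0.0109, 0.0331, 0], 0], [[-0.0109, 0.0331, 0], 0], [[-0.0109, 0.0331, 0], 0]]'

```text
time_s: 5.25
tcp_pos: [0.5168, 0.0374, 0.2503]
ee_rot: [[-0.947, -0.321, -0.0], [-0.321, 0.947, 0.0], [-0.0, 0.0, -1.0]]
wrist_force: [0.6, -0.4, -1.9]
gripper_width: 0.243
gripper_force: 30.0
```

Emit:
apply_moves --moves '[[[-0.0109, 0.0331, 0], 0], [[-0.0109, 0.0331, 0], 0], [[-0.0109, 0.0331, 0], 0], [[-0.0109, 0.0331, 0], 0], [[-0.0109, 0.0331, 0], 0]]'

```text
time_s: 5.67
tcp_pos: [0.5153, 0.2116, 0.2503]
ee_rot: [[-0.947, -0.321, -0.0], [-0.321, 0.947, 0.0], [0.0, 0.0, -1.0]]
wrist_force: [1.5, -0.2, -0.9]
gripper_width: 0.241
gripper_force: 30.0
```

Emit:
apply_moves --moves '[[[-0.006, 0.02, 0], 0], [[-0.0049, 0.0131, 0], 0], [[0, 0, 0], 0], [[0, 0, 0], 0]]'

```text
time_s: 6.0
tcp_pos: [0.5154, 0.2448, 0.2499]
ee_rot: [[-0.947, -0.322, -0.001], [-0.322, 0.947, -0.001], [0.001, -0.0, -1.0]]
wrist_force: [0.7, 0.4, -0.7]
gripper_width: 0.24
gripper_force: 30.0
```

```bash
python3 - <<'E'
from h import *
s=r.sense();print(s["time_s"],s["tcp_pos"],s["ee_rot"],s["joints"],s["wrist_force"],s["gripper_width"],s["gripper_force"])
ims=[]
P={}
for n in ["wrist","side","top"]:
    p=imaging.capture(n);P[n]=p;cv2.imwrite(f"pics/{n}2.png",p["frame"])
    for t,z in [("fork_hole",.076),("pin",s["tcp_pos"][2]-.003),("vase_mouth",.135)]:
        print(n,t,[(round(d["confidence"],2),np.round(np.array(d["at"])*[640,480],1).tolist(),at_z(p,d["at"],z)[:2]) for d in models.place_of(p,t)[:3]])
# enlarged side crop around predicted pin and wrist crop around predicted fork
u=proj(P["side"],s["tcp_pos"]).astype(int);v=proj(P["wrist"],[.516,.244,.076]).astype(int);print(u,v)
def crop(f,c,h):
    f=cv2.copyMakeBorder(f,h,h,h,h,0);return cv2.resize(f[c[1]:c[1]+2*h,c[0]:c[0]+2*h],(400,400),interpolation=cv2.INTER_CUBIC)
cv2.imwrite("pics/crop2.png",np.hstack([crop(P["side"]["frame"],u,40),crop(P["wrist"]["frame"],v,100)]))
E
```

```text
6.0 [0.5154 0.2448 0.2499] [[-0.9468 -0.3217 -0.001 ]
 [-0.3217  0.9468 -0.0007]
 [ 0.0012 -0.0003 -1.    ]] [  41.6672   15.7244   -4.809    -0.0086  -69.5365 -112.8966] [ 0.6622  0.4374 -0.6713] 0.24025519259258205 29.999838550575078
wrist fork_hole [(0.74, [318.0, 219.5], array([0.5137, 0.2432])), (0.51, [249.9, 244.5], array([0.5545, 0.1934]))]
wrist pin [(0.7, [316.4, 295.6], array([0.5154, 0.2435]))]
wrist vase_mouth [(0.88, [193.8, 277.1], array([0.5741, 0.1661])), (0.51, [61.4, 352.2], array([0.6682, 0.0831]))]
side fork_hole [(0.57, [325.8, 311.5], array([0.5095, 0.2437]))]
side pin [(0.43, [324.7, 313.7], array([0.5055, 0.4431]))]
side vase_mouth [(0.97, [310.6, 354.0], array([0.5261, 0.4058])), (0.95, [285.7, 219.6], array([0.6105, 0.008 ])), (0.85, [298.0, 260.9], array([0.5675, 0.1681]))]
top fork_hole [(0.75, [202.6, 260.4], array([0.5138, 0.2433])), (0.56, [389.9, 269.6], array([ 0.4945, -0.1357]))]
top pin []
top vase_mouth [(0.7, [237.4, 224.0], array([0.5803, 0.1644])), (0.69, [328.8, 258.0], array([ 0.5145, -0.0114])), (0.59, [333.9, 205.2], array([ 0.6167, -0.0214]))]
[323 230] [318 222]
```

View pics/crop2.png

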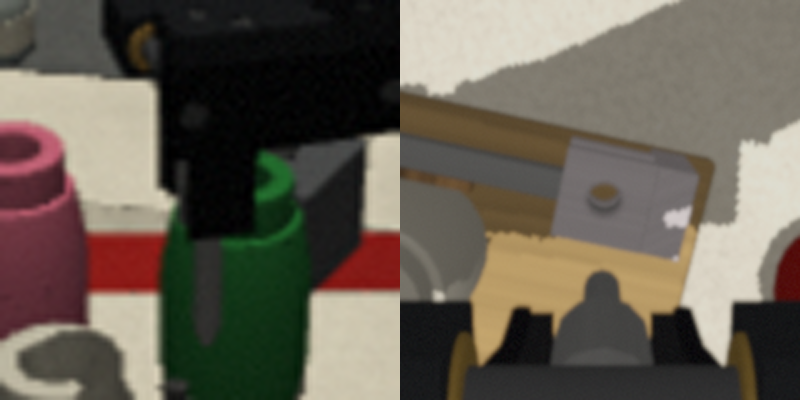

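The left crop shows the pin held upright; in the right one the fork hole is at wrist (319.5,219.5) with the pin tip at (319,258). I'll lower close above the hole and compare the two again.

Emit:
apply_moves --moves '[[[0.002, -0.001, 0.03], 0], [[0, 0, 0.035], 0], [[0, 0, 0.025], 0], [[0, 0, 0.01], 0], [[0, 0, 0.005], 0]]'

```text
time_s: 7.02
tcp_pos: [0.5135, 0.2425, 0.1436]
ee_rot: [[-0.947, -0.321, -0.003], [-0.321, 0.947, -0.002], [0.003, -0.001, -1.0]]
wrist_force: [-0.4, -0.2, -1.0]
gripper_width: 0.245
gripper_force: 30.0
```

Emit:
apply_moves --moves '[[[0, 0, 0], 0], [[0, 0, 0], 0], [[0, 0, 0], 0]]'

```text
time_s: 7.27
tcp_pos: [0.5152, 0.2439, 0.1473]
ee_rot: [[-0.947, -0.321, 0.003], [-0.321, 0.947, 0.002], [-0.004, 0.001, -1.0]]
wrist_force: [0.1, -0.5, -0.3]
gripper_width: 0.243
gripper_force: 30.0
```

```bash
python3 - <<'E'
from h import *
s=r.sense();print(s["time_s"],s["tcp_pos"],s["wrist_force"],s["gripper_width"])
P={}
T=np.array(s["tcp_pos"])
for n in ["wrist","side","top"]:
    p=imaging.capture(n);P[n]=p
    for t in ["fork_hole"]:
        print(n,t,[(round(d["confidence"],2),np.round(np.array(d["at"])*[640,480],1).tolist(),at_z(p,d["at"],.076)[:2]) for d in models.place_of(p,t)[:3]])
    print(n,"pred tip",proj(p,T-[0,0,.053]),"pred hole",proj(p,[.5137,.2432,.076]))
def crop(n,h):
    c=proj(P[n],T-[0,0,.06]).astype(int)
    f=cv2.copyMakeBorder(P[n]["frame"],h,h,h,h,0);print(n,c);return cv2.resize(f[c[1]:c[1]+2*h,c[0]:c[0]+2*h],(400,400),interpolation=cv2.INTER_CUBIC)
cv2.imwrite("pics/crop3.png",np.hstack([crop("side",25),crop("wrist",50)]))
E
```

```text
7.2667 [0.5152 0.2439 0.1473] [ 0.1313 -0.4658 -0.3274] 0.24342382448729627
wrist fork_hole [(0.91, [319.8, 254.9], array([0.5156, 0.2446]))]
wrist pred tip [319.0166 262.8443] pred hole [318.6528 251.3144]
side fork_hole [(0.87, [325.7, 310.3], array([0.5099, 0.2404]))]
side pred tip [322.8862 303.845 ] pred hole [323.5895 311.2536]
top fork_hole [(0.95, [204.0, 258.8], array([0.5171, 0.2407])), (0.3, [245.0, 234.2], array([0.5671, 0.1583]))]
top pred tip [200.2275 259.1735] pred hole [202.689  260.4714]
side [322 306]
wrist [319 259]
```

View pics/crop3.png

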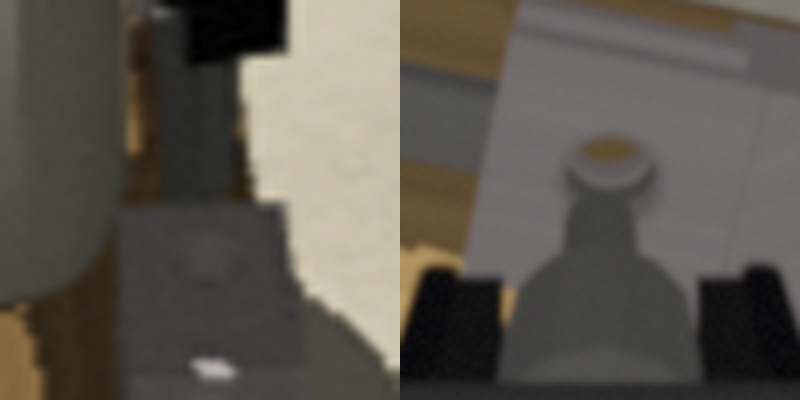

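Wrist crop: the hole's centre is at about (321.8,251.5) and the pin's tip at about (319.5,260). The side view agrees, so the tip has to go about 1.5 mm in tool +x and +y.

Emit:
apply_moves --moves '[[[0.0005, 0.001, 0], 0], [[0, 0, 0], 0], [[0, 0, 0.005], 0], [[0, 0, 0.003], 0], [[0, 0, 0], 0]]'

```text
time_s: 7.98
tcp_pos: [0.5127, 0.2435, 0.1362]
ee_rot: [[-0.947, -0.321, -0.002], [-0.321, 0.947, -0.001], [0.002, -0.001, -1.0]]
wrist_force: [0.6, -0.1, -0.5]
gripper_width: 0.246
gripper_force: 30.0
```

Emit:
apply_moves --moves '[[[0, 0, 0], 0], [[0, 0, 0], 0], [[0, 0, 0], 0], [[0, 0, 0], 0]]'

```text
time_s: 8.32
tcp_pos: [0.5134, 0.244, 0.1375]
ee_rot: [[-0.947, -0.321, 0.0], [-0.321, 0.947, 0.0], [-0.0, 0.0, -1.0]]
wrist_force: [-0.3, 0.3, -0.6]
gripper_width: 0.24
gripper_force: 30.0
```

```bash
python3 - <<'E'
from h import *
s=r.sense();T=np.array(s["tcp_pos"]);print(s["time_s"],T,s["joint_velocities"])
X=[]
for i in range(3):
    p=imaging.capture("wrist");s=r.sense();X.append(s["tcp_pos"])
    print([(round(d["confidence"],2),np.round(np.array(d["at"])*[640,480],1).tolist(),at_z(p,d["at"],.076)[:2]) for d in models.place_of(p,"fork_hole")[:1]])
print(X,proj(p,[.5132,.2449,.076]),proj(p,np.array(X[-1])-[0,0,.053]))
f=p["frame"][205:285,270:370];cv2.imwrite("pics/crop4.png",cv2.resize(f,(800,640),interpolation=cv2.INTER_CUBIC)[:600])
E
```

```text
8.3167 [0.5134 0.244  0.1375] [-0.0071 -0.0955 -0.0128 -0.0059  0.0104  0.0353]
[(0.76, [319.1, 261.8], array([0.5151, 0.2446]))]
[(0.87, [320.3, 261.7], array([0.5148, 0.2452]))]
[(0.77, [319.6, 262.6], array([0.5154, 0.245 ]))]
[array([0.5134, 0.2439, 0.1375]), array([0.5134, 0.2439, 0.1375]), array([0.5133, 0.2439, 0.1375])] [320.6907 259.1425] [319.0672 263.0698]
```

View pics/crop4.png

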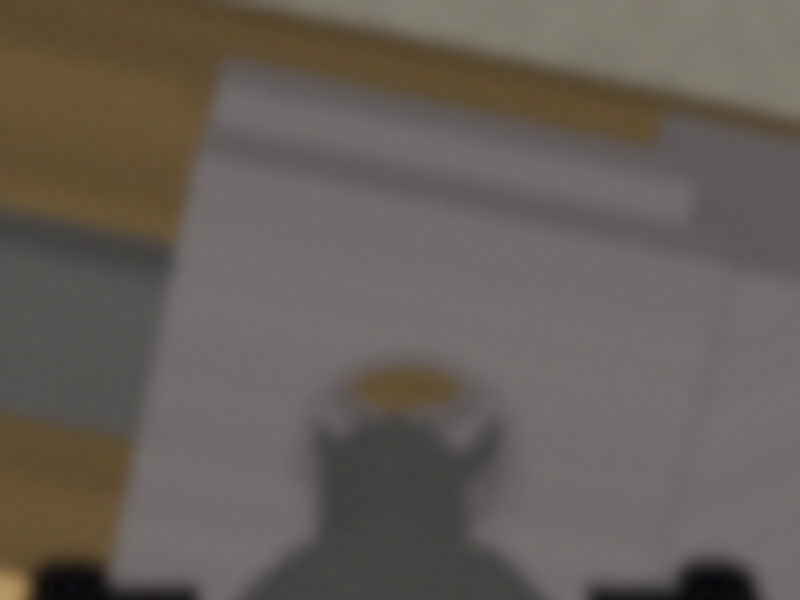

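Hole centre is at about (320.9,260.8) and the pin shank at column 319.5. Shift slightly and start inserting, watching the force.

Emit:
apply_moves --moves '[[[-0.0012, 0.0008, 0], 0], [[0, 0, 0.003], 0], [[0, 0, 0.004], 0], [[0, 0, 0.004], 0], [[0, 0, 0.002], 0]]'

```text
time_s: 9.03
tcp_pos: [0.5137, 0.2447, 0.1234]
ee_rot: [[-0.947, -0.321, -0.001], [-0.321, 0.947, -0.001], [0.002, -0.0, -1.0]]
wrist_force: [-0.3, -0.1, -0.1]
gripper_width: 0.243
gripper_force: 30.0
```

Emit:
apply_moves --moves '[[[0, 0, 0.003], 0], [[0, 0, 0.003], 0], [[0, 0, 0.002], 0], [[0, 0, 0], 0], [[0, 0, 0], 0]]'

```text
time_s: 9.45
tcp_pos: [0.5143, 0.2452, 0.1163]
ee_rot: [[-0.947, -0.321, 0.0], [-0.321, 0.947, 0.0], [-0.0, 0.0, -1.0]]
wrist_force: [0.4, -0.0, -1.1]
gripper_width: 0.25
gripper_force: 30.0
```

Emit:
apply_moves --moves '[[[0, 0, 0.004], 0], [[0, 0, 0.004], 0], [[0, 0, 0.004], 0], [[0, 0, 0.004], 0], [[0, 0, 0.002], 0]]'

```text
time_s: 9.87
tcp_pos: [0.5143, 0.2452, 0.0978]
ee_rot: [[-0.947, -0.321, 0.0], [-0.321, 0.947, 0.0], [-0.0, 0.0, -1.0]]
wrist_force: [0.5, -0.2, 0.4]
gripper_width: 0.242
gripper_force: 30.0
```

Emit:
apply_moves --moves '[[[0, 0, 0.004], 0], [[0, 0, 0.004], 0], [[0, 0, 0.003], 0], [[0, 0, 0.002], 0], [[0, 0, 0], 0]]'

```text
time_s: 10.28
tcp_pos: [0.5143, 0.2452, 0.0849]
ee_rot: [[-0.947, -0.321, 0.0], [-0.321, 0.947, 0.0], [-0.0, 0.0, -1.0]]
wrist_force: [1.7, 1.5, -1.7]
gripper_width: 0.243
gripper_force: 30.0
```

Emit:
apply_moves --moves '[[[0, 0, 0.002], 0], [[0, 0, 0.002], 0], [[0, 0, 0.001], 0], [[0, 0, 0], 0]]'

```text
time_s: 10.62
tcp_pos: [0.5143, 0.2452, 0.0803]
ee_rot: [[-0.947, -0.321, 0.0], [-0.321, 0.947, 0.0], [-0.0, 0.0, -1.0]]
wrist_force: [1.1, 1.6, -0.9]
gripper_width: 0.243
gripper_force: 30.0
```

Emit:
apply_moves --moves '[[[0, 0, 0.001], 0], [[0, 0, 0.0005], 0], [[0, 0, 0], 0]]'

```text
time_s: 10.87
tcp_pos: [0.5144, 0.2452, 0.0795]
ee_rot: [[-0.947, -0.321, 0.001], [-0.321, 0.947, 0.0], [-0.001, 0.0, -1.0]]
wrist_force: [0.7, 0.1, 3.1]
gripper_width: 0.241
gripper_force: 30.0
```

Emit:
apply_moves --moves '[[[0, 0, 0.0005], 0], [[0, 0, 0.0003], 0], [[0, 0, 0], 0]]'

```text
time_s: 11.12
tcp_pos: [0.5144, 0.2452, 0.0794]
ee_rot: [[-0.947, -0.321, 0.001], [-0.321, 0.947, 0.0], [-0.001, -0.0, -1.0]]
wrist_force: [-0.3, 0.1, 8.1]
gripper_width: 0.241
gripper_force: 30.0
```

The head is seated at TCP z 0.0795, with the contact force rising as I push. Release and back off.

Emit:
apply_moves --hand 0.045 --moves '[[[0, 0, 0], 0], [[0, 0, 0], 0], [[0, 0, 0], 0], [[0, 0, 0], 0], [[0, 0, 0], 0]]'

```text
time_s: 11.53
tcp_pos: [0.5137, 0.2446, 0.0775]
ee_rot: [[-0.947, -0.321, -0.001], [-0.321, 0.947, -0.001], [0.002, -0.0, -1.0]]
wrist_force: [0.1, 0.0, 0.5]
gripper_width: 0.485
gripper_force: 0.0
```

Emit:
apply_moves --moves '[[[0, 0, -0.005], 0], [[0, 0, -0.02], 0], [[0, 0, -0.035], 0], [[0, 0, -0.04], 0], [[0, 0, -0.04], 0]]'

```text
time_s: 11.95
tcp_pos: [0.5136, 0.2445, 0.2194]
ee_rot: [[-0.947, -0.321, -0.001], [-0.321, 0.947, -0.001], [0.002, -0.001, -1.0]]
wrist_force: [1.2, 1.0, -0.1]
gripper_width: 0.515
gripper_force: 0.0
```

Emit:
apply_moves --moves '[[[0, 0, -0.03], 0], [[0, 0, 0], 0], [[0, 0, 0], 0]]'

```text
time_s: 12.2
tcp_pos: [0.5147, 0.2456, 0.2506]
ee_rot: [[-0.947, -0.321, 0.004], [-0.321, 0.947, 0.004], [-0.005, 0.002, -1.0]]
wrist_force: [-0.3, -1.3, -1.0]
gripper_width: 0.518
gripper_force: 0.0
```

```bash
python3 - <<'E'
from h import *
s=r.sense();print(s["time_s"],s["tcp_pos"],s["gripper_width"])
P={}
for n in ["wrist","side","top"]:
    p=imaging.capture(n);P[n]=p
    for t,z in [("pin",.076),("fork_hole",.076),("vase_mouth",.135),("vase",.015)]:
        print(n,t,[(round(d["confidence"],2),np.round(np.array(d["at"])*[640,480],1).tolist(),at_z(p,d["at"],z)[:2]) for d in models.place_of(p,t)[:3]])
def crop(n,c,h):
    f=cv2.copyMakeBorder(P[n]["frame"],h,h,h,h,0);return cv2.resize(f[c[1]:c[1]+2*h,c[0]:c[0]+2*h],(400,400),interpolation=cv2.INTER_CUBIC)
cw=proj(P["wrist"],[.54,.21,.1]).astype(int);print(cw)
cv2.imwrite("pics/crop5.png",np.hstack([crop("side",(312,290),40),crop("wrist",cw,100)]))
E
```

```text
12.2 [0.5147 0.2456 0.2506] 0.517519889388506
wrist pin [(0.84, [318.9, 220.8], array([0.5149, 0.2459]))]
wrist fork_hole [(0.65, [319.6, 218.4], array([0.5127, 0.2458]))]
wrist vase_mouth [(0.63, [193.2, 279.7], array([0.5763, 0.1673]))]
wrist vase [(0.89, [45.6, 218.7], array([ 0.6149, -0.0172])), (0.85, [81.7, 119.4], array([0.5057, 0.0006])), (0.59, [434.0, 258.9], array([0.5263, 0.3786]))]
side pin [(0.56, [320.5, 312.1], array([0.5193, 0.2459]))]
side fork_hole [(0.61, [324.9, 311.8], array([0.5112, 0.2446]))]
side vase_mouth [(0.86, [284.8, 219.4], array([0.6126, 0.0073])), (0.79, [295.2, 264.0], array([0.5718, 0.1789])), (0.67, [310.1, 352.1], array([0.5272, 0.4021]))]
side vase [(0.9, [295.6, 310.2], array([0.5739, 0.1738])), (0.76, [328.3, 266.5], array([0.5122, 0.0141])), (0.74, [287.4, 262.3], array([0.6107, 0.0033]))]
top pin [(0.41, [488.9, 289.7], array([ 0.4536, -0.3352]))]
top fork_hole [(0.82, [204.5, 259.6], array([0.5155, 0.2396])), (0.41, [473.4, 276.0], array([ 0.4813, -0.3047]))]
top vase_mouth [(0.95, [328.1, 259.3], array([ 0.512, -0.01 ])), (0.83, [334.5, 203.1], array([ 0.6208, -0.0227])), (0.82, [236.3, 226.4], array([0.5756, 0.1664]))]
top vase [(0.96, [324.3, 261.1], array([ 0.5155, -0.0031])), (0.9, [333.6, 215.6], array([ 0.6139, -0.0234])), (0.67, [241.8, 233.0], array([0.5764, 0.1744]))]
[267 241]
```

View pics/crop5.png

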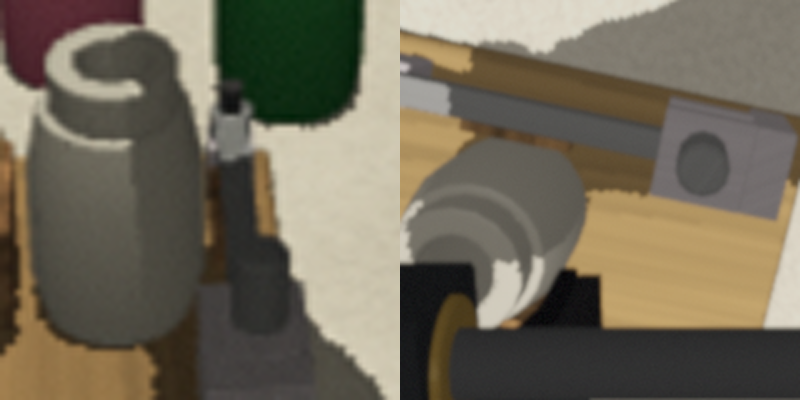

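The pin is seated with its head flush on the fork, and the vase looks untouched. Now over to the wand.

Emit:
apply_moves --moves '[[[0.0129, -0.0317, 0], 0], [[0.0129, -0.0317, 0], 0], [[0.0129, -0.0317, 0], 0], [[0.0129, -0.0317, 0], 0], [[0.0129, -0.0317, 0], 0]]'

```text
time_s: 13.37
tcp_pos: [0.5036, 0.0728, 0.2483]
ee_rot: [[-0.947, -0.322, 0.0], [-0.322, 0.947, 0.0], [-0.0, -0.0, -1.0]]
wrist_force: [0.9, 0.3, 0.1]
gripper_width: 0.517
gripper_force: 0.0
```

Emit:
apply_moves --moves '[[[0.0129, -0.0317, 0], 0], [[0.0129, -0.0317, 0], 0], [[0.0129, -0.0317, 0], 0], [[0.0129, -0.0317, 0], 0], [[0.008, -0.02, 0], 0]]'

```text
time_s: 13.78
tcp_pos: [0.494, -0.0864, 0.2484]
ee_rot: [[-0.948, -0.319, 0.0], [-0.319, 0.948, -0.0], [-0.0, -0.0, -1.0]]
wrist_force: [0.3, 0.5, -0.9]
gripper_width: 0.516
gripper_force: 0.0
```

Emit:
apply_moves --moves '[[[0.0129, -0.0317, 0], 0], [[0.004, -0.01, 0], 0], [[0, 0, 0], 0], [[0, 0, 0], 0], [[0, 0, 0], 0]]'

```text
time_s: 14.2
tcp_pos: [0.4921, -0.1282, 0.2481]
ee_rot: [[-0.947, -0.321, 0.0], [-0.321, 0.947, 0.0], [-0.0, 0.0, -1.0]]
wrist_force: [0.5, 0.3, 0.3]
gripper_width: 0.516
gripper_force: 0.0
```

Emit:
apply_moves --moves '[[[0, 0, 0], 0], [[0, 0, 0], 0], [[0, 0, 0], 0]]'

```text
time_s: 14.45
tcp_pos: [0.4922, -0.128, 0.2481]
ee_rot: [[-0.947, -0.322, 0.0], [-0.322, 0.947, 0.0], [-0.0, 0.0, -1.0]]
wrist_force: [-0.0, 0.5, 0.5]
gripper_width: 0.518
gripper_force: 0.0
```

```bash
python3 - <<'E'
from h import *
s=r.sense();print(s["time_s"],s["tcp_pos"],s["gripper_width"])
rs=[]
for n in ["wrist","top","side","wrist"]:
    p=imaging.capture(n)
    for t,z in [("wand_grip",.124),("wand_ring",.066),("cradle",0)]:
        D=models.place_of(p,t)[:2]
        print(n,t,[(round(d["confidence"],2),np.round(np.array(d["at"])*[640,480],1).tolist(),at_z(p,d["at"],z)[:2]) for d in D])
    for d in models.cut_out(p,"wand")[:2]: print(n,round(d["confidence"],2),np.array(d["extent"])*[640,480,640,480])
cv2.imwrite("pics/w6.png",p["frame"])
c=proj(p,[.491,-.131,.12]).astype(int);f=p["frame"];y,x=max(c[1]-75,0),c[0]-100
print("origin",x,y);cv2.imwrite("pics/crop6.png",cv2.resize(f[y:y+150,x:x+200],(800,600),interpolation=cv2.INTER_CUBIC))
for q in ([.491,-.131,.152],[.491,-.131,.124],[.491,-.131,.064]): print(proj(p,q))
E
```

```text
14.45 [ 0.4922 -0.128   0.2481] 0.518351985771499
wrist wand_grip [(0.89, [317.0, 238.0], array([ 0.4951, -0.1287]))]
wrist wand_ring [(0.6, [319.1, 220.0], array([ 0.4924, -0.1279]))]
wrist cradle [(0.58, [314.6, 205.8], array([ 0.4918, -0.1331]))]
wrist 0.97 [299.712 210.72   34.432  50.784]
wrist 0.52 [602.368 340.176  19.072  39.12 ]
top wand_grip [(0.58, [484.7, 187.0], array([ 0.6543, -0.3179]))]
top wand_ring []
top cradle []
side wand_grip [(0.58, [339.4, 201.2], array([ 0.4915, -0.1132]))]
side wand_ring [(0.8, [338.1, 219.8], array([ 0.493 , -0.1224]))]
side cradle [(0.76, [334.3, 241.7], array([ 0.5011, -0.1211]))]
side 0.54 [333.504 189.12   12.288  36.384]
wrist wand_grip [(0.78, [317.8, 239.0], array([ 0.4954, -0.1287]))]
wrist wand_ring [(0.6, [381.9, 57.6], array([ 0.3494, -0.1237])), (0.59, [319.2, 220.1], array([ 0.4922, -0.1287]))]
wrist cradle [(0.57, [318.2, 207.4], array([ 0.4919, -0.1298]))]
wrist 0.64 [302.272 211.488  31.424  51.792]
origin 216 156
[316.6074 241.8029]
[316.8262 232.5651]
[317.1814 217.5718]
```

View pics/crop6.png

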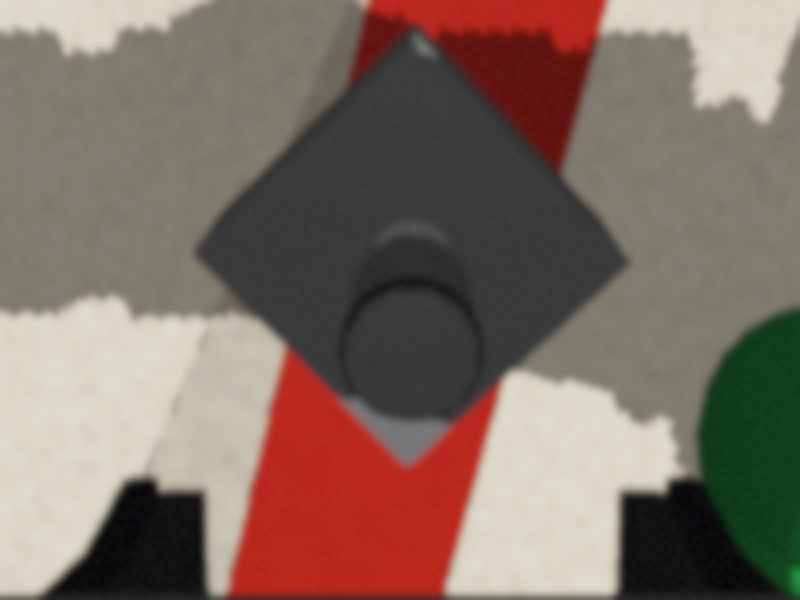

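The crop shows the wand's handle top at (319,243.5) and the cradle's top centre at (319,220); both give (0.492,-0.129), inside the open fingers. Descend and grip.

Emit:
apply_moves --moves '[[[0.0005, -0.001, 0.03], 0], [[0, 0, 0.035], 0], [[0, 0, 0.03], 0], [[0, 0, 0.022], 0], [[0, 0, 0.013], 0]]'

```text
time_s: 15.87
tcp_pos: [0.4901, -0.1299, 0.1152]
ee_rot: [[-0.947, -0.32, -0.005], [-0.32, 0.947, 0.0], [0.004, 0.002, -1.0]]
wrist_force: [-0.3, -0.2, 0.1]
gripper_width: 0.513
gripper_force: 0.0
```

Emit:
apply_moves --moves '[[[0, 0, 0.008], 0], [[0, 0, 0.005], 0], [[0, 0, 0], 0], [[0, 0, 0], 0]]'

```text
time_s: 16.2
tcp_pos: [0.4926, -0.13, 0.1058]
ee_rot: [[-0.947, -0.321, 0.001], [-0.321, 0.947, -0.0], [-0.001, -0.001, -1.0]]
wrist_force: [-0.4, 0.1, -1.4]
gripper_width: 0.518
gripper_force: 0.0
```

Emit:
apply_moves --hand 0.0 --moves '[[[0, 0, 0], 0], [[0, 0, 0], 0], [[0, 0, 0], 0], [[0, 0, 0], 0], [[0, 0, 0], 0]]'

```text
time_s: 16.62
tcp_pos: [0.4921, -0.13, 0.1055]
ee_rot: [[-0.947, -0.321, 0.001], [-0.321, 0.947, -0.0], [-0.001, -0.0, -1.0]]
wrist_force: [-0.6, 0.0, 1.2]
gripper_width: 0.268
gripper_force: 30.0
```

Emit:
apply_moves --moves '[[[0, 0, 0], 0], [[0, 0, 0], 0], [[0, 0, 0], 0]]'

```text
time_s: 16.87
tcp_pos: [0.4922, -0.13, 0.1055]
ee_rot: [[-0.947, -0.321, 0.001], [-0.321, 0.947, -0.0], [-0.001, -0.0, -1.0]]
wrist_force: [-1.0, 0.7, 2.4]
gripper_width: 0.268
gripper_force: 30.0
```

Emit:
apply_moves --moves '[[[0, 0, -0.012], 0], [[0, 0, -0.025], 0], [[0, 0, -0.035], 0], [[0, 0, -0.035], 0], [[0, 0, -0.03], 0]]'

```text
time_s: 17.28
tcp_pos: [0.4918, -0.13, 0.2438]
ee_rot: [[-0.947, -0.321, 0.0], [-0.321, 0.947, 0.0], [-0.0, -0.0, -1.0]]
wrist_force: [0.7, -0.5, -1.8]
gripper_width: 0.268
gripper_force: 30.0
```

Emit:
apply_moves --moves '[[[0, 0, -0.02], 0], [[0, 0, -0.008], 0], [[-0.01, 0.015, 0], 0], [[-0.02, 0.03, 0], 0], [[-0.022, 0.032, 0], 0]]'

```text
time_s: 17.7
tcp_pos: [0.5154, -0.0402, 0.2687]
ee_rot: [[-0.948, -0.318, -0.002], [-0.318, 0.948, 0.0], [0.002, 0.001, -1.0]]
wrist_force: [0.7, -0.2, -1.1]
gripper_width: 0.271
gripper_force: 30.0
```

Emit:
apply_moves --moves '[[[-0.022, 0.032, 0], 0], [[-0.022, 0.032, 0], 0], [[-0.022, 0.032, 0], 0], [[-0.0218, 0.032, 0], 0], [[-0.018, 0.026, 0], 0]]'

```text
time_s: 18.12
tcp_pos: [0.5667, 0.1419, 0.2679]
ee_rot: [[-0.947, -0.322, -0.003], [-0.322, 0.947, -0.001], [0.003, 0.0, -1.0]]
wrist_force: [0.8, -0.9, -0.6]
gripper_width: 0.27
gripper_force: 30.0
```

Emit:
apply_moves --moves '[[[-0.011, 0.016, 0], 0], [[-0.005, 0.0073, 0], 0], [[0, 0, 0], 0], [[0, 0, 0], 0], [[0, 0, 0], 0]]'

```text
time_s: 18.53
tcp_pos: [0.5744, 0.1653, 0.2698]
ee_rot: [[-0.948, -0.32, -0.001], [-0.32, 0.948, -0.001], [0.001, -0.0, -1.0]]
wrist_force: [-0.6, -0.4, -0.2]
gripper_width: 0.272
gripper_force: 30.0
```

Emit:
apply_moves --moves '[[[0, 0, 0], 0], [[0, 0, 0], 0], [[0, 0, 0], 0]]'

```text
time_s: 18.78
tcp_pos: [0.5748, 0.1657, 0.2705]
ee_rot: [[-0.947, -0.32, 0.0], [-0.32, 0.947, 0.0], [-0.0, 0.0, -1.0]]
wrist_force: [0.1, 0.0, -0.4]
gripper_width: 0.266
gripper_force: 30.0
```

```bash
python3 - <<'E'
from h import *
s=r.sense();T=np.array(s["tcp_pos"]);print(s["time_s"],T,s["ee_rot"],s["gripper_width"],s["wrist_force"])
P={};M=np.array([.5752,.1667,.135]);tip=T-[0,0,.0995]
for n in ["wrist","side","top","wrist"]:
    p=imaging.capture(n);P[n]=p
    for t,z in [("wand_tip",tip[2]),("vase_mouth",.135),("wand_ring",T[2]-.0395)]:
        print(n,t,[(round(d["confidence"],2),np.round(np.array(d["at"])*[640,480],1).tolist(),at_z(p,d["at"],z)[:2]) for d in models.place_of(p,t)[:3]])
    print(n,"pred tip",proj(p,tip),"pred mouth",proj(p,M))
def crop(n,c,h):
    c=c.astype(int);print(n,"origin",c-h)
    f=cv2.copyMakeBorder(P[n]["frame"],h,h,h,h,0);return cv2.resize(f[c[1]:c[1]+2*h,c[0]:c[0]+2*h],(400,400),interpolation=cv2.INTER_CUBIC)
cv2.imwrite("pics/crop7.png",np.hstack([crop("side",proj(P["side"],tip),32),crop("wrist",proj(P["wrist"],M),50)]))
E
```

```text
18.7833 [0.5748 0.1657 0.2705] [[-0.9475 -0.3198  0.0004]
 [-0.3198  0.9475  0.0003]
 [-0.0005  0.0001 -1.    ]] 0.26550003208827055 [ 0.0727  0.0016 -0.3878]
wrist wand_tip [(0.74, [318.4, 245.3], array([0.5766, 0.1659]))]
wrist vase_mouth [(0.94, [580.4, 257.9], array([0.5289, 0.3683])), (0.87, [71.6, 200.1], array([ 0.6122, -0.0207])), (0.72, [320.0, 231.3], array([0.5746, 0.1665]))]
wrist wand_ring [(0.88, [316.0, 270.4], array([0.5752, 0.1641])), (0.16, [318.1, 232.3], array([0.5549, 0.1584]))]
wrist pred tip [319.0295 242.8065] pred mouth [320.0386 232.1742]
side wand_tip [(0.69, [291.5, 246.3], array([0.5786, 0.1727]))]
side vase_mouth [(0.86, [310.0, 354.2], array([0.5269, 0.4063])), (0.79, [285.8, 218.8], array([0.6107, 0.0043])), (0.71, [320.3, 310.9], array([0.5168, 0.3101]))]
side wand_ring [(0.94, [289.3, 218.3], array([0.5812, 0.1726]))]
side pred tip [293.9534 244.3568] pred mouth [294.0756 260.3031]
top wand_tip []
top vase_mouth [(0.95, [329.3, 261.2], array([ 0.5083, -0.0122])), (0.88, [333.1, 205.8], array([ 0.6155, -0.0199])), (0.62, [237.7, 227.4], array([0.5737, 0.1637]))]
top wand_ring [(0.21, [485.5, 290.3], array([ 0.4522, -0.2797]))]
top pred tip [233.475  224.4806] pred mouth [236.1473 226.6431]
wrist wand_tip [(0.77, [317.7, 245.4], array([0.5767, 0.1664])), (0.26, [319.5, 231.7], array([0.5672, 0.1644]))]
wrist vase_mouth [(0.96, [319.7, 230.9], array([0.5742, 0.167 ])), (0.87, [124.5, 72.9], array([0.5106, 0.0001])), (0.86, [582.6, 256.0], array([0.5267, 0.3698]))]
wrist wand_ring [(0.9, [319.2, 270.8], array([0.5748, 0.1668])), (0.67, [423.1, 180.8], array([0.5122, 0.2013]))]
wrist pred tip [317.6908 242.4764] pred mouth [318.8614 231.8915]
side origin [261 212]
wrist origin [268 181]
```

View pics/crop7.png

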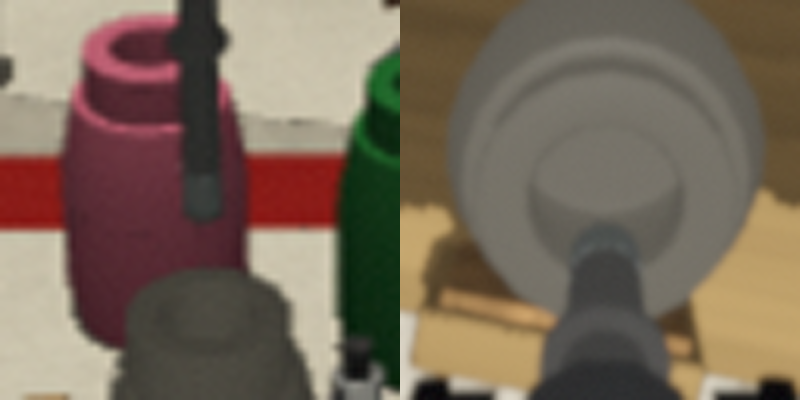

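Side crop: stem upright at column 293.3, neck centre at 294.6. Wrist crop: bore centre at about (319.5,230), tip at about (319.4,244.5). The wand therefore has to go about 1.7 mm in tool +x. Correct and lower part-way.

Emit:
apply_moves --moves '[[[0.0017, 0.0006, 0], 0], [[0, 0, 0.008], 0], [[0, 0, 0.015], 0], [[0, 0, 0.015], 0], [[0, 0, 0.008], 0]]'

```text
time_s: 20.0
tcp_pos: [0.5719, 0.1664, 0.2217]
ee_rot: [[-0.947, -0.321, -0.003], [-0.321, 0.947, -0.001], [0.003, 0.0, -1.0]]
wrist_force: [0.2, 0.0, -1.1]
gripper_width: 0.27
gripper_force: 30.0
```

Emit:
apply_moves --moves '[[[0, 0, 0.004], 0], [[0, 0, 0], 0], [[0, 0, 0], 0], [[0, 0, 0], 0], [[0, 0, 0], 0]]'

```text
time_s: 20.42
tcp_pos: [0.5735, 0.1669, 0.221]
ee_rot: [[-0.947, -0.321, 0.002], [-0.321, 0.947, 0.001], [-0.002, 0.0, -1.0]]
wrist_force: [-0.3, -0.6, -0.7]
gripper_width: 0.265
gripper_force: 30.0
```

```bash
cat > m.py <<'E'
from h import *
s=r.sense();T=np.array(s["tcp_pos"]);print(s["time_s"],T,s["wrist_force"],s["gripper_width"])
for n in ["wrist"]*3+["side"]*3:
    p=imaging.capture(n);o=[]
    for t,z in [("vase_mouth",.135),("wand_ring",T[2]-.0395)]:
        D=[at_z(p,d["at"],z) for d in models.place_of(p,t)]
        D=[x for x in D if np.hypot(*(x[:2]-[.575,.167]))<.02];o.append(D[0] if D else np.full(3,np.nan))
    dd=o[0]-o[1];t=np.array(s["ee_rot"]).T@dd
    line=[]
    for q in ("wand","vase"):
        for d in models.cut_out(p,q):
            e=np.array(d["extent"])*[640,480,640,480];c=e[0]+e[2]/2
            if abs(c-proj(p,[.575,.167,.135])[0])<25: line.append((q,e.round(1).tolist(),round(c,1)));break
    print(n,o[0],o[1],"tool d",t[:2],line,proj(p,T-[0,0,.0395]),proj(p,[.5742,.1668,.135]))
E
python3 m.py
```

```text
20.4167 [0.5735 0.1669 0.221 ] [-0.2504 -0.5954 -0.742 ] 0.26495898494953557
wrist [0.5733 0.1665 0.135 ] [0.575  0.1674 0.1815] tool d [ 0.002  -0.0004] [('wand', [283.5, 236.1, 67.9, 139.3], np.float64(317.5)), ('vase', [273.7, 182.1, 90.4, 96.1], np.float64(318.9))] [319.0527 270.5389] [318.5506 248.7162]
wrist [0.5746 0.165  0.135 ] [0.5606 0.1632 0.1815] tool d [-0.0137 -0.0027] [('wand', [283.4, 237.3, 68.0, 139.9], np.float64(317.4)), ('vase', [272.4, 183.7, 91.6, 94.4], np.float64(318.2))] [319.1227 271.7326] [318.6136 249.7442]
wrist [0.5745 0.1667 0.135 ] [0.5736 0.1659 0.1815] tool d [-0.001   0.0005] [('wand', [284.5, 238.2, 68.3, 140.0], np.float64(318.6)), ('vase', [272.0, 182.3, 92.0, 98.0], np.float64(318.0))] [319.1599 272.1056] [318.6516 250.0664]
side [0.5708 0.1758 0.135 ] [0.5703 0.1762 0.1815] tool d [-0.0002 -0.0005] [('vase', [280.0, 256.9, 31.5, 61.2], np.float64(295.7))] [294.4107 239.9853] [294.5851 260.352 ]
side [0.5691 0.1691 0.135 ] [0.572  0.1689 0.1815] tool d [0.0028 0.0011] [('wand', [286.1, 213.5, 15.5, 57.1], np.float64(293.8)), ('vase', [282.8, 341.5, 49.1, 76.9], np.float64(307.4))] [294.4107 239.9853] [294.5851 260.352 ]
side [0.5687 0.1766 0.135 ] [0.5716 0.1717 0.1815] tool d [0.0012 0.0055] [('wand', [287.7, 216.7, 12.8, 55.3], np.float64(294.1)), ('vase', [287.3, 340.7, 46.6, 76.5], np.float64(310.6))] [294.4107 239.9853] [294.5851 260.352 ]
```

Centred to about 1 mm. Lower the rest slowly.

Emit:
apply_moves --moves '[[[0, 0, 0.004], 0], [[0, 0, 0.008], 0], [[0, 0, 0.008], 0], [[0, 0, 0.008], 0], [[0, 0, 0.007], 0]]'

```text
time_s: 22.33
tcp_pos: [0.5725, 0.1665, 0.1835]
ee_rot: [[-0.947, -0.321, -0.002], [-0.321, 0.947, -0.001], [0.002, -0.0, -1.0]]
wrist_force: [-0.4, -0.9, -0.4]
gripper_width: 0.268
gripper_force: 30.0
```

Emit:
apply_moves --moves '[[[0, 0, 0.005], 0], [[0, 0, 0.003], 0], [[0, 0, 0.002], 0], [[0, 0, 0], 0], [[0, 0, 0], 0]]'

```text
time_s: 22.75
tcp_pos: [0.5733, 0.1668, 0.1753]
ee_rot: [[-0.947, -0.321, 0.0], [-0.321, 0.947, 0.0], [-0.0, -0.0, -1.0]]
wrist_force: [-0.1, -0.8, -1.2]
gripper_width: 0.265
gripper_force: 30.0
```

Emit:
apply_moves --moves '[[[0, 0, 0], 0], [[0, 0, 0], 0], [[0, 0, 0], 0], [[0, 0, 0], 0], [[0, 0, 0], 0]]'

```text
time_s: 23.17
tcp_pos: [0.5731, 0.1667, 0.1752]
ee_rot: [[-0.947, -0.321, 0.0], [-0.321, 0.947, 0.0], [-0.0, 0.0, -1.0]]
wrist_force: [0.7, -0.1, -0.9]
gripper_width: 0.267
gripper_force: 30.0
```

```bash
python3 m.py
```

```text
23.1667 [0.5731 0.1667 0.1752] [ 0.7077 -0.0682 -0.9465] 0.2674987632434875
wrist [nan nan nan] [0.5733 0.1663 0.1357] tool d [nan nan] [('wand', [285.0, 246.5, 66.2, 131.1], np.float64(318.1)), ('vase', [261.4, 188.4, 110.9, 97.9], np.float64(316.8))] [319.1217 270.5892] [318.56   272.0573]
wrist [nan nan nan] [0.5735 0.1665 0.1357] tool d [nan nan] [('wand', [265.1, 188.8, 107.3, 102.8], np.float64(318.8)), ('vase', [266.8, 187.9, 103.5, 98.3], np.float64(318.6))] [319.1429 270.7755] [318.5809 272.2442]
wrist [nan nan nan] [0.573  0.1667 0.1357] tool d [nan nan] [('wand', [281.4, 246.9, 72.5, 129.8], np.float64(317.7)), ('vase', [266.1, 187.1, 106.0, 101.0], np.float64(319.1))] [319.1426 270.7863] [318.5805 272.255 ]
side [0.5728 0.1634 0.135 ] [0.5773 0.1682 0.1357] tool d [ 0.0058 -0.0031] [('wand', [286.9, 240.9, 10.4, 28.4], np.float64(292.1)), ('vase', [277.7, 255.6, 36.2, 61.9], np.float64(295.8))] [295.1594 260.0426] [294.5851 260.352 ]
side [0.5687 0.1737 0.135 ] [0.5763 0.1701 0.1357] tool d [0.0061 0.0059] [('wand', [287.8, 239.1, 12.0, 31.1], np.float64(293.8)), ('vase', [267.6, 221.5, 35.7, 44.8], np.float64(285.4))] [295.1594 260.0426] [294.5851 260.352 ]
side [0.5714 0.1736 0.135 ] [0.5723 0.1757 0.1357] tool d [ 0.0015 -0.0017] [('wand', [286.7, 239.9, 13.0, 29.0], np.float64(293.2)), ('vase', [279.3, 255.5, 31.8, 64.6], np.float64(295.2))] [295.1594 260.0426] [294.5851 260.352 ]
```

```bash
python3 - <<'E'
from h import *
p=imaging.capture("side");f=p["frame"].astype(int)
for y in (246,249,252,255,258,260,262,264,266,269,272): print(y,[tuple(f[y,x]) and int(f[y,x].sum()//3) for x in range(274,318)])
p=imaging.capture("wrist");f=p["frame"].astype(int)
print("wrist cols 260..378 step2")
for y in (220,228,236,240,244,248,252,256,260,264,270): print(y,[int(f[y,x].sum()//3) for x in range(262,378,2)])
E
```

```text
246 [54, 59, 62, 64, 63, 64, 64, 67, 65, 66, 65, 66, 67, 56, 39, 26, 22, 12, 3, 3, 4, 2, 5, 3, 6, 4, 5, 1, 11, 53, 63, 61, 62, 61, 62, 62, 63, 62, 61, 61, 46, 32, 23, 25]
249 [57, 59, 59, 61, 57, 60, 63, 60, 58, 55, 59, 62, 64, 63, 48, 35, 25, 10, 4, 6, 4, 8, 10, 13, 12, 22, 64, 152, 178, 184, 184, 183, 184, 184, 186, 181, 182, 183, 186, 184, 131, 58, 25, 24]
252 [53, 56, 59, 60, 59, 61, 60, 62, 63, 64, 61, 60, 59, 60, 61, 60, 60, 50, 43, 42, 44, 43, 40, 42, 45, 51, 104, 173, 194, 194, 196, 196, 193, 193, 192, 192, 193, 195, 194, 194, 140, 62, 23, 23]
255 [51, 52, 55, 55, 56, 57, 58, 59, 60, 61, 60, 60, 60, 60, 61, 61, 65, 51, 44, 42, 45, 45, 42, 50, 59, 58, 67, 144, 182, 192, 192, 193, 192, 192, 195, 194, 190, 191, 198, 194, 140, 61, 21, 24]
258 [50, 51, 52, 54, 56, 57, 56, 57, 56, 63, 64, 64, 66, 65, 67, 70, 68, 57, 42, 43, 44, 45, 43, 52, 66, 70, 67, 65, 63, 63, 73, 107, 172, 192, 193, 192, 191, 195, 196, 195, 141, 59, 23, 20]
260 [48, 49, 53, 53, 53, 53, 55, 57, 64, 64, 64, 65, 65, 63, 64, 67, 54, 43, 42, 42, 45, 43, 43, 40, 43, 59, 65, 65, 64, 65, 63, 63, 81, 133, 181, 194, 195,
[... 3307 characters left out ...]
6, 97, 97, 84, 77, 79, 80, 82, 81, 82, 82, 83, 80, 76, 84, 94, 97, 97, 94, 94, 94, 105, 109, 110, 111, 112, 111, 111, 111, 111, 108, 107, 110, 103, 113, 144, 147, 147]
264 [154, 153, 150, 121, 109, 106, 110, 111, 112, 111, 111, 111, 111, 111, 109, 94, 90, 91, 91, 92, 92, 84, 77, 80, 80, 78, 74, 70, 67, 69, 71, 76, 82, 84, 82, 81, 89, 93, 93, 92, 91, 94, 108, 111, 111, 110, 111, 111, 112, 111, 111, 105, 108, 104, 138, 149, 150, 149]
270 [149, 110, 89, 82, 101, 106, 111, 111, 111, 112, 113, 112, 111, 111, 102, 88, 87, 91, 91, 92, 87, 81, 81, 75, 65, 60, 58, 59, 61, 58, 60, 60, 61, 66, 80, 83, 84, 89, 92, 91, 89, 87, 96, 110, 112, 112, 111, 111, 111, 112, 109, 108, 106, 129, 145, 147, 147, 146]
```

Pixel profiles put the ring within about 0.6 mm of the mouth's centre. One small trim, then check and hand in.

Emit:
apply_moves --moves '[[[-0.0004, -0.0004, 0.0006], 0], [[0, 0, 0], 0], [[0, 0, 0], 0], [[0, 0, 0], 0], [[0, 0, 0], 0]]'

```text
time_s: 25.18
tcp_pos: [0.5735, 0.1664, 0.1745]
ee_rot: [[-0.947, -0.321, -0.0], [-0.321, 0.947, 0.0], [0.0, 0.0, -1.0]]
wrist_force: [-0.2, 0.2, -1.1]
gripper_width: 0.268
gripper_force: 30.0
```

Emit:
apply_moves --moves '[[[0, 0, 0], 0], [[0, 0, 0], 0], [[0, 0, 0], 0], [[0, 0, 0], 0], [[0, 0, 0], 0]]'

```text
time_s: 25.6
tcp_pos: [0.5736, 0.1665, 0.1745]
ee_rot: [[-0.947, -0.321, 0.0], [-0.321, 0.947, 0.0], [-0.0, 0.0, -1.0]]
wrist_force: [0.3, 0.5, 0.3]
gripper_width: 0.268
gripper_force: 30.0
```

```bash
python3 - <<'E'
from h import *
s=r.sense();print(s["time_s"],s["tcp_pos"],s["wrist_force"],s["gripper_force"]);print(r.finish_job())
E
```

```text
25.6 [0.5736 0.1665 0.1745] [0.269  0.5459 0.2549] 29.99424154870212
the job is handed in; nothing more can be done
None
```

The job is handed in, verdict not shown: the long pin is seated and released, and the wand is held upright in the vase, ring level with the rim and within about 1 mm of centre, with no sign of vase contact; the one slip was the first grasp, when the fingertips bumped the fixed pin block (wrist force about 65 N, under the 120 N limit, but over 40 N if fingertips count as the gripper's body).

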